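# Load a test cassette into the slanted bay of a cartridge reader

### The arm

A 6-joint arm with a two-finger parallel gripper is mounted at the origin on the work surface. World frame = base frame: x ahead of the robot, y to its left, z up, the work surface at z = 0. Lengths are in m, angles in rad, forces in N, time in s.
With the tool pointing down it reaches from about 0.375 to 0.975 m from the base axis. Payload 3.8 kg.
Tool frame: the origin (TCP) lies at the very end of the fingers, on their centre line; the grasp point (between the pads) lies 19 mm behind it; z points along the fingers, y is the line along which they close (so a half turn about z gives the same grasp; the last joint's range is limited). The gripper opens to 85 mm and grips with 20 to 120 N. Pads are 22 mm wide; open, the fingers measure 114 mm over their backs; the gripper's body (76 mm by 85 mm) begins 54 mm behind the grasp point. The pads swing forward as they close: fully open they stand 13 mm farther back than shut.
Start: joints at [-1.307, 0.264, 1.604, -0, 1.274, -0.037], TCP at [0.2, -0.645, 0.231] pointing down, gripper open.
Joint ranges: [-2.63, 2.63], [-0.94, 2.18], [0.31, 2.57], [-1.31, 4.45], [0, 2.66], [-2.55, 2.55]. Speed limits (rad/s): [2.57, 2.57, 3.14, 3.14, 3.14, 3.14].

### API

Orientations are given as a rotation vector (axis times angle).
In Python, from workcell import bot, vision gives the robot as it stands. The module is installed in compiled form; this text tells all that it offers.
- The arm moves only by the tool play_rows, never from a script. Its argument "moves" is a list that holds one entry, the list of rows, each a list of 7 numbers: the turn, a rotation vector about the tool's x, y, z as a fraction of full scale, then the shift along the tool's x, y, z as a fraction of full scale, then the finger opening in mm, from 0 to 85.4. In form: [[[ax, ay, az, x, y, z, jaw], ...]]. A call has 1 to 5 rows; each row shifts and turns the commanded pose from where the row before left it, along the tool's axes as they then stand; what a row does not reach is not made up. Full scale, the value 1, is 0.1 m for a shift and 0.5 rad for a turn. A row lasts 1/12 s, in which the tool goes at most 41.7 mm and 7.16 degrees, less where a joint would pass 70% of its speed; a pose out of reach is approached as far as the arm can. A call with a number of a shift or a turn outside -1 to 1 is refused whole. A call with a gripper value outside its range is refused whole. The fingers move at their own pace and stop on an object; "newtons" is the grip in N (left out, the last holds). Time passes only in rows, so rows that do not move let the fingers close. It gives the time, the measured TCP pose, the force, the opening and the grip force at its end, in the units of the state.
- bot.read_state(): the state, without advancing time (a new reading comes with each control period).
- vision.read_camera(name): name is "scene" or "top" or "wrist"; returns a dict with "image" (384x512x3 uint8, red, green, blue), "depth" (384x512 float32, m along the optical axis (not along the pixel's ray), 0 where there is no reading), "K" (3x3 intrinsics, pixels), "R" (3x3) and "t" (3): a world point X has camera coordinates R X + t. Camera axes: x right, y down, z forward; pixel columns grow to the right and rows downward; lengths in m; the calibration is good to about 2 mm. A picture is of the moment at which its call begins.
- bot.finish_job(): hands the job in; it is judged then, once.
The state is a dict: "time": time; "q": joint angles; "joint_vel": joint speeds; "joint_torque": joint torques, N m; "tool_pos": TCP position; "tcp_rot": TCP orientation; "wrist_force": force on the tool from outside, world axes, zero at the start; "torque": the same for the moment, N m; "width": opening from 0.0 (shut) to 1.0 (fully open); "grip_force": force on a finger pad.
Only numpy, scipy, OpenCV 4.12 (cv2) and the standard library are available. Lean on these libraries where they do the work, as an engineer would, in place of code of your own. Each camera call takes 0.05 s, during which the arm holds its last target. There are 200 camera calls.

### The job

Make the cartridge reader ready: push the shutter over its slanted bay aside to its stop, then take the cassette with the plain flat tab out of the rack and slide it fully home in the bay, until its collar rests on the bay's mouth. Let go of it, and only then swing the clamp lever beside the bay all the way over to its other stop. Leave the cassette with the round knob in the rack, and do not disturb the bottle, the jar or the glove box.

Things in the scene. Friction and masses are not known exactly. Their poses are not given: they have to be found in the camera images.
- reader: Low white reader, fixed: slab 200 (x) x 270 (y) x 25 mm, origin at the centre of its underside, z up, -x its front (to the robot). It carries the slanted grey bay in the middle, the shutter track on the +y side, the clamp lever at x -20, y -95 mm, and a 70 mm high display hump at its far (+x) edge. Place and yaw vary; it may stand left or right.
- bay: Grey sleeve leaning 28 degrees from vertical to the reader's front. Origin: centre of its open mouth (140 mm above the table; reader x -30, y 0). z points out of the mouth along the axis, y is the reader's y. Inside 53 (x) x 19 (y) mm, flared to 61 x 27 in the last 6 mm; 103 mm deep; outside 69 x 35 mm. The shutter track, level with the mouth, reaches to y = 110 mm.
- shutter (a joint): Slide of the shutter along the bay's +y, m: 0 closed over the mouth, 0.08 fully open at its stop. It starts 0 to 0.012. Friction about 1.5 N.
- shutter_grip (a point): Middle of the shutter's black round grip post (16 mm diameter, standing along the bay's z from 4 to 36 mm over the mouth plane; this point is at 22 mm). The post stands on an aluminium plate 70 x 40 x 4 mm lying 1 mm above the mouth.
- lever (a joint): Clamp lever on the reader, rad: 0 leaning 0.5 rad towards the reader's front (-x), 1.0 leaning 0.5 rad towards +x, at its stop. It starts 0 to 0.2, stays where it is left and moves with about 1 N at the tip.
- lever_tip (a point): Centre of the lever's black ball tip (26 mm diameter), 85 mm from the lever's pivot; the pivot, along the reader's y, lies 47 mm above the table at x -20, y -95 mm of the reader. The lever is a 10 mm rod.
- rack: Grey plastic block, fixed, 100 (x) x 180 (y) x 75 mm, origin at the centre of its underside. Two upright slots 54 x 20 mm, 65 mm deep, at y = -45 and +45 mm; a cassette stands in each (which is which varies).
- cassette: The one to load, with a plain flat tab: white, 148 mm tall, 150 g. Origin: centre of its lower end, z up. Blade 50 (x) x 16 (y) x 100 mm (lowest 8 mm: 45 x 11), collar 74 x 38 mm at z 100 to 106, tab 40 (x) x 12 (y) mm at z 106 to 148. Same when turned half round. In the rack its lower end is 10 mm above the table.
- knob_cassette: The other white cassette, to be left in the rack: same blade and collar, but on top a round knob (30 mm diameter, z 124 to 144 mm, on an 18 mm neck) instead of a tab. Origin at the centre of its lower end.
- bottle: Bystander: white bottle, 56 mm diameter, 120 mm high, origin under its centre.
- jar: Bystander: clear jar, 60 mm diameter, 75 mm high, origin under its centre.
- glove_box: Bystander: carton of gloves, 120 x 230 x 75 mm, origin under its centre.
Things that resemble listed ones, but are neither listed nor needed, are in the scene too. What is shaped like the cassette but brown or red is not meant.

How it is judged:
On the way, in this order (a step that is already met when the one before it is completed fails the run):
1. the shutter is pushed open to its stop (past 72 of 80 mm) (value of joint shutter above 0.072 m), for 0.1 s.
2. the cassette with the flat tab is drawn up out of the rack (z of cassette in the frame of rack above 0.08 m), for 0.1 s.
3. the cassette is fully home in the bay and released, with the lever not yet thrown (below 0.4 rad) (z of cassette in the frame of bay below -0.096 m and distance between cassette and bay below 0.104 m and angle between the z axis of cassette and the z axis of bay, either way round below 0.07 rad and contact force between the fingers and cassette below 0.1 N and value of joint lever below 0.4 rad), for 0.1 s.
4. the lever is thrown to its other stop (past 0.92 of 1.0 rad) (value of joint lever above 0.92 rad), for 0.1 s.
At the end, for the whole second after the job is handed in: The flat-tab cassette is home in the bay (lower end at least 96 mm below the mouth, in line with the bay within 4 degrees), at rest; the shutter is open past 72 mm; the lever is past 0.92 rad; the knob cassette is in its rack slot, within 20 mm of its start (z of cassette in the frame of bay below -0.096 m and distance between cassette and bay below 0.104 m and angle between the z axis of cassette and the z axis of bay, either way round below 0.07 rad and linear speed of cassette below 0.02 m/s and value of joint shutter above 0.072 m and value of joint lever above 0.92 rad and distance of knob_cassette from where it was at the start of the episode below 0.02 m); the robot touches nothing.
It fails at once if the knob cassette is moved more than 20 mm (distance of knob_cassette from where it was at the start of the episode above 0.02 m).
It fails at once if the bottle, jar or glove box is moved more than 30 mm (distance of any of bottle, jar, glove_box from where it was at the start of the episode above 0.03 m).
It also fails if it takes over 59 s, if anything falls off the work surface, if the arm or the gripper's body presses on something with over 40 N, if the wrist force passes 120 N, or if a joint passes its speed limit or range.

## Working session

There is one attempt and no reset: what is moved stays moved. The work goes in short steps, Python scripts to look and compute and a tool call to move; the robot and the scene stay as the last step left them, time stands still between calls to the robot, and variables do not carry over. Pictures are saved under pics/ and viewed, at most 10 in all, crops included, and the job is handed in when it is done.

Besides the shell and the picture viewer there is one more tool, called after "Emit:" by a JSON object that holds its "method" and its "body". play_rows: Moves the arm, as the interface text tells. Its arguments: {"type":"object","properties":{"moves":{"type":"array","items":{"type":"array","items":{"type":"array","items":{"type":"number"}}}},"newtons":{"type":"number"}},"required":["moves"]}

```bash
mkdir -p pics; cat > h.py <<'E'
import numpy as np, cv2
from workcell import bot, vision
from scipy.spatial.transform import Rotation as Ro
def cam(n):
    c=vision.read_camera(n); np.savez(f'{n}.npz',**c); return c
def load(n): return dict(np.load(f'{n}.npz'))
def save(img,f): cv2.imwrite('pics/'+f,img[:,:,::-1])
def pts(c):
    h,w=c['depth'].shape; u,v=np.meshgrid(np.arange(w),np.arange(h)); K=c['K'];d=c['depth']
    X=np.stack([(u-K[0,2])/K[0,0]*d,(v-K[1,2])/K[1,1]*d,d],-1)
    P=(X-c['t'])@c['R']; P[d==0]=np.nan; return P
E
python3 - <<'E'
from h import *
s=cam('scene');t=cam('top')
save(np.vstack([s['image'],t['image']])[:, :],'a.png')
im=np.hstack([s['image'],t['image']]); save(cv2.resize(im,(800,300)),'both.png')
save(s['image'],'s.png');save(t['image'],'t.png')
for c in(s,t): print(c['K'],c['R'],c['t'],-c['R'].T@c['t'])
print(bot.read_state())
E
```

```text
[[428.76335895   0.         250.81072756]
 [  0.         428.76335895 187.91605907]
 [  0.           0.           1.        ]] [[ 0.5645102   0.82533264 -0.0124202 ]
 [ 0.60981452 -0.42714666 -0.66758669]
 [-0.55628633  0.36928548 -0.74442848]] [-0.33317032 -0.26865915  1.85344022] [ 1.38295375 -0.52422907  1.19626236]
[[387.29909181   0.         259.17636193]
 [  0.         387.29909181 191.13378805]
 [  0.           0.           1.        ]] [[ 0.01815143 -0.9998247  -0.00459182]
 [-0.99106513 -0.01738507 -0.13224096]
 [ 0.13213795  0.00695115 -0.99120696]] [-0.01060815  0.58508672  1.0668282 ] [ 0.4390831  -0.0078502   1.13477126]
{'time': 0.1, 'q': array([-1.30691029e+00,  2.64678128e-01,  1.60527264e+00,  2.82142468e-05,
        1.27369519e+00, -3.69254405e-02]), 'joint_vel': array([-6.06888410e-04, -2.32335441e-03, -1.56792577e-03,  1.11902467e-03,
        2.68214020e-05,  2.80291357e-04]), 'joint_torque': array([-1.68338588e-04, -5.16711223e+01, -3.68590808e+01, -1.39717731e-04,
        6.34476019e-03, -4.23108349e-05]), 'tool_pos': array([ 0.19981397, -0.64404083,  0.2300673 ]), 'tcp_rot': array([-3.10410707e+00, -4.70415043e-01,  3.22923369e-04]), 'wrist_force': array([-0.53559639,  0.54436859,  0.2925515 ]), 'torque': array([-0.06126624,  0.02434847,  0.00562365]), 'grip_force': 0.0, 'width': 0.9959206286312927}
```

View pics/s.png

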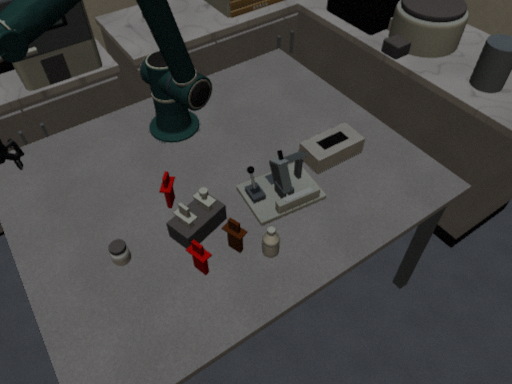

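View pics/t.png

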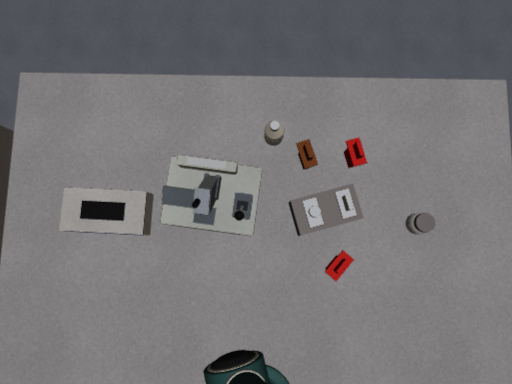

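Top view: reader at (162–262, 155–235), its shutter post at about (196,203) and lever ball at (239,216). The rack is at (290–362, 185–235). There are two white cassettes in the rack: (314,211) has a round top and (346,203) has a long dark-topped flat tab. The ones at (307,153), (356,152) and (340,265) are brown or red decoys. The glove box, bottle and jar are clear of all these.

```bash
python3 - <<'E'
from h import *
s=load('scene');t=load('top')
P=pts(t);Q=pts(s)
def rect(p,n):
    (c,wh,a)=cv2.minAreaRect((p[:,:2]*1000).astype(np.float32)); b=cv2.boxPoints((c,wh,a)); print(n,len(p),np.round(c,1),np.round(wh,1),round(a,2)); print(np.round(b,0).tolist())
def reg(P,u0,u1,v0,v1,z0,z1):
    p=P[v0:v1,u0:u1].reshape(-1,3); return p[(p[:,2]>z0)&(p[:,2]<z1)]
print('table z',np.nanmedian(P[260:330,60:150,2]),np.nanmedian(Q[280:300,120:200,2]))
rect(reg(P,155,270,145,245,.017,.033),'reader')
rect(reg(P,170,245,150,180,.062,.08),'hump')
rect(reg(P,283,370,178,240,.066,.084),'rack')
rect(reg(P,283,370,178,240,.108,.126),'collars all')
for n,u0,u1 in(('knob',295,330),('tab',330,365)):
    rect(reg(P,u0,u1,178,240,.108,.126),n+' collar'); p=reg(P,u0,u1,178,240,.14,.17); rect(p,n+' top'); print(p[:,2].max())
p=reg(P,225,258,190,230,.08,.2); rect(p,'lever'); print(p.mean(0),p[:,2].max())
p=reg(P,160,230,160,235,.10,.25); rect(p,'bay'); 
for z0 in np.arange(.1,.2,.01):
    q=p[(p[:,2]>=z0)&(p[:,2]<z0+.01)]
    if len(q): print(round(z0,2),len(q),q.min(0).round(3),q.max(0).round(3))
im=np.vstack([cv2.resize(t['image'][145:240,155:265],None,fx=5,fy=5,interpolation=cv2.INTER_CUBIC)])
im2=cv2.resize(s['image'][140:235,160:320],None,fx=3,fy=3,interpolation=cv2.INTER_CUBIC)
im3=cv2.resize(t['image'][175:245,280:370],None,fx=2.7,fy=2.7,interpolation=cv2.INTER_CUBIC)
C=np.zeros((600,800,3),np.uint8); C[:380,:440]=cv2.resize(im,(440,380)); C[:189,445:688]=im3; C[200:200+285,440:800]=cv2.resize(im2,(480,285))[:,:360]
save(C,'crop.png')
E
```

```text
table z -0.0004555837920825665 0.0015483600216384993
reader 3917 [571.8 138.5] [269.7 201.1] 83.72
[[457.0, 15.0], [657.0, -7.0], [686.0, 262.0], [487.0, 284.0]]
hump 685 [644.3 150.3] [169.   57.3] 83.38
[[606.0, 70.0], [663.0, 63.0], [683.0, 231.0], [626.0, 238.0]]
rack 1578 [ 533.9 -186.7] [100.  181.1] 16.26
[[461.0, -114.0], [511.0, -288.0], [607.0, -260.0], [557.0, -86.0]]
collars all 586 [ 533.7 -186.6] [ 73.6 128.4] 16.26
[[480.0, -135.0], [516.0, -259.0], [587.0, -238.0], [551.0, -115.0]]
knob collar 294 [ 521.1 -143.2] [73.8 37.8] 16.68
[[480.0, -136.0], [491.0, -172.0], [562.0, -151.0], [551.0, -115.0]]
knob top 112 [ 520.4 -142.6] [27.6 28.4] 87.44
[[506.0, -156.0], [534.0, -157.0], [535.0, -129.0], [507.0, -128.0]]
0.15774707736809102
tab collar 292 [ 546.3 -229.6] [73.5 38.7] 16.15
[[506.0, -221.0], [516.0, -258.0], [587.0, -238.0], [576.0, -201.0]]
tab top 100 [ 546.  -228.9] [39.6 12.1] 15.74
[[525.0, -228.0], [529.0, -240.0], [567.0, -229.0], [563.0, -218.0]]
0.1621646899040509
lever 89 [514.3  50.7] [35.7 20.9] 3.09
[[496.0, 60.0], [497.0, 39.0], [533.0, 41.0], [532.0, 62.0]]
[0.51052717 0.04992629 0.12818764] 0.14122604189511362
bay 1189 [562.5 186.4] [128.  93.] 83.26
[[509.0, 128.0], [601.0, 117.0], [616.0, 244.0], [524.0, 255.0]]
0.1 36 [0.523 0.118 0.1  ] [0.602 0.151 0.11 ]
0.11 32 [0.517 0.119 0.11 ] [0.598 0.152 0.12 ]
0.12 122 [0.511 0.119 0.12 ] [0.594 0.253 0.13 ]
0.13 362 [0.511 0.12  0.13 ] [0.589 0.25  0.14 ]
0.14 388 [0.53 0.12 0.14] [0.583 0.248 0.15 ]
0.15 194 [0.528 0.122 0.15 ] [0.578 0.246 0.16 ]
0.16 30 [0.523 0.129 0.16 ] [0.574 0.166 0.17 ]
0.17 25 [0.525 0.151 0.17 ] [0.537 0.166 0.177]
```

View pics/crop.png

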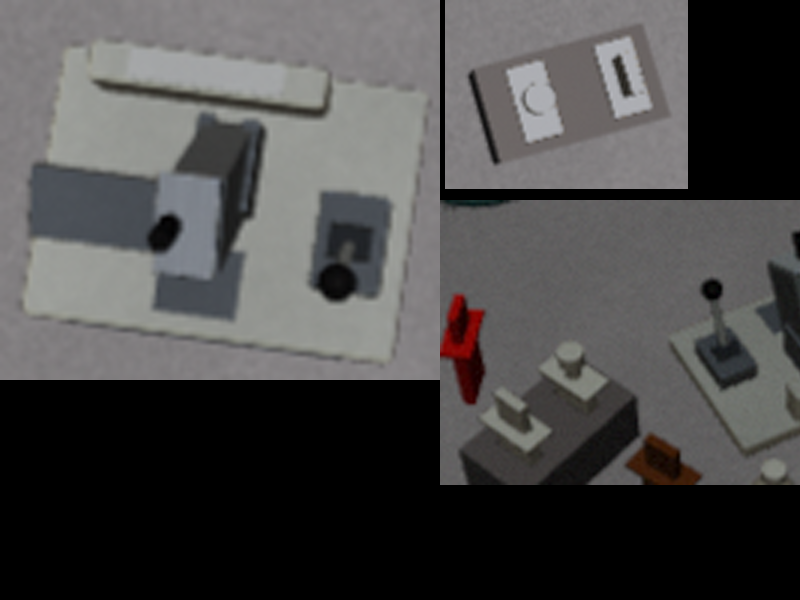

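The crop confirms the choice: the left cassette (540,98) has a round knob, and the right one (625,75) has the flat tab. That puts the target at (0.546, -0.2295). Sizes and heights match the given ones. Next I plan the approach to the shutter post.

```bash
cat >> h.py <<'E'
a=np.deg2rad(-6.3); Rr=Ro.from_euler('z',a).as_matrix(); Or=np.array([.5718,.1385,0])
Rb=Rr@Ro.from_euler('y',-28,degrees=True).as_matrix(); Ob=Or+Rr@[-.03,0,.14]
Tb=Rb@np.diag([1,-1,-1.])                 # tool in line with the bay
Tc=Ro.from_euler('z',16,degrees=True).as_matrix()@np.diag([1,-1,-1.])
bay=lambda *p: Ob+Rb@np.array(p)/1000
def delta(p,R=None,frm=None):
    "shift (tool axes, units) from current pose to p; turn units to R"
    s=bot.read_state(); R0=Ro.from_rotvec(s['tcp_rot']).as_matrix()
    print('t',round(s['time'],2),'pos',s['tool_pos'].round(4),'F',s['wrist_force'].round(1),'w',round(s['width'],3),'grip',round(s['grip_force'],1))
    if R is not None: print(' turn', (Ro.from_matrix(R0.T@R).as_rotvec()/.5).round(3)); 
    d=np.asarray(p)-s['tool_pos']; print(' goal',np.round(p,4),'shift now',(R0.T@d*10).round(3), 'after turn',None if R is None else (R.T@d*10).round(3))
E
python3 - <<'E'
from h import *
P=pts(load('top')); p=P[150:235,160:230].reshape(-1,3); b=((p-Ob)@Rb)*1000
k=b[(b[:,2]>10)&(b[:,2]<45)&(abs(b[:,0])<20)&(abs(b[:,1])<60)]; print(len(k),k.min(0),k.max(0),np.median(k,0))
k=b[(b[:,2]>0)&(b[:,2]<9)&(abs(b[:,0])<45)&(abs(b[:,1])<60)]; print(len(k),k.min(0),k.max(0),np.median(k,0))
delta(bay(0,-17,80),Tb)
E
```

```text
55 [-5.68419585  7.51574447 10.28524396] [ 9.69173856 22.8108846  39.21788862] [ 4.61386354 14.4422554  33.19086889]
384 [-33.81045955 -16.80978962   0.04175872] [37.3709916  58.6589231   8.94892558] [7.30570777 4.1134894  4.09376603]
t 0.1 pos [ 0.1998 -0.644   0.2301] F [-0.5  0.5  0.3] w 0.996 grip 0.0
 turn [-0.205  0.964  0.804]
 goal [0.5028 0.129  0.2106] shift now [ 5.184 -6.485  0.208] after turn [ 1.819 -8.016  1.187]
```

Emit:
{"method": "play_rows", "body": {"moves": [[[0,0,0,0.24,-0.3,-0.16,0],[0,0,0,0.24,-0.3,-0.16,0],[0,0,0,0.24,-0.3,-0.16,0],[0,0,0,0.24,-0.3,-0.16,0],[0,0,0,0.24,-0.3,-0.16,0]]]}}

```text
time: 0.52
tool_pos: [0.2703, -0.4639, 0.3111]
tcp_rot: [-3.105, -0.47, 0.0]
wrist_force: [1.4, 0.2, 0.5]
width: 0.302
grip_force: 0.0
```

Emit:
{"method": "play_rows", "body": {"moves": [[[0,0,0,0.25,-0.32,0,0],[0,0,0,0.25,-0.32,0,0],[0,0,0,0.25,-0.32,0,0],[0,0,0,0.25,-0.32,0,0],[0,0,0,0.25,-0.32,0,0]]]}}

```text
time: 0.93
tool_pos: [0.3421, -0.274, 0.3109]
tcp_rot: [-3.106, -0.47, 0.0]
wrist_force: [0.9, -0.5, 0.4]
width: 0.002
grip_force: 0.0
```

Emit:
{"method": "play_rows", "body": {"moves": [[[0,0,0,0.25,-0.32,0,0],[0,0,0,0.25,-0.32,0,0],[0,0,0,0.25,-0.32,0,0],[0,0,0,0.25,-0.32,0,0],[0,0,0,0.25,-0.32,0,0]]]}}

```text
time: 1.35
tool_pos: [0.414, -0.0841, 0.3111]
tcp_rot: [3.106, 0.47, 0.0]
wrist_force: [1.2, -0.8, 0.6]
width: 0.003
grip_force: 0.0
```

Emit:
{"method": "play_rows", "body": {"moves": [[[-0.04,0.19,0.16,0,0,0,0],[-0.04,0.19,0.16,0,0,0,0],[-0.04,0.19,0.16,0,0,0,0],[-0.04,0.19,0.16,0,0,0,0],[-0.04,0.19,0.16,0,0,0,0]]]}}

```text
time: 1.77
tool_pos: [0.4142, -0.086, 0.3113]
tcp_rot: [3.02, -0.163, 0.744]
wrist_force: [-0.7, -0.5, 0.2]
width: 0.002
grip_force: 0.0
```

```bash
python3 -c "
from h import *
delta(bay(0,-17,80),Tb)"
```

```text
t 1.77 pos [ 0.4142 -0.086   0.3113] F [-0.7 -0.5  0.2] w 0.002 grip 0.0
 turn [0.    0.011 0.004]
 goal [0.5028 0.129  0.2106] shift now [ 0.107 -2.234  1.191] after turn [ 0.096 -2.234  1.192]
```

Emit:
{"method": "play_rows", "body": {"moves": [[[0,0.01,0,0.02,-0.4,0,0],[0,0,0,0.02,-0.4,0,0],[0,0,0,0.02,-0.4,0,0],[0,0,0,0.02,-0.4,0,0],[0,0,0,0.02,-0.23,0.19,0]]]}}

```text
time: 2.18
tool_pos: [0.4519, 0.097, 0.303]
tcp_rot: [3.021, -0.154, 0.758]
wrist_force: [-0.1, -1.1, 0.5]
width: -0.003
grip_force: 0.0
```

Emit:
{"method": "play_rows", "body": {"moves": [[[0,0,0,0,0,0.35,0],[0,0,0,0,0,0.35,0],[0,0,0,0,0,0.3,0],[0,0,0,0,0,0,0]]]}}

```text
time: 2.52
tool_pos: [0.4937, 0.0871, 0.2021]
tcp_rot: [3.021, -0.156, 0.726]
wrist_force: [-1.2, -0.6, -1.5]
width: -0.006
grip_force: 0.0
```

```bash
python3 -c "
from h import *
delta(bay(0,-17,14),Tb)
c=cam('wrist'); save(c['image'],'w1.png')
P=pts(c); b=((P-Ob)@Rb*1000).reshape(-1,3)
k=b[(b[:,2]>14)&(b[:,2]<38)&(abs(b[:,0])<20)&(abs(b[:,1]-15)<20)]; print(len(k),k.min(0),k.max(0),np.median(k,0))
k=b[(b[:,2]>0)&(b[:,2]<9)&(abs(b[:,0])<45)&(abs(b[:,1])<60)]; print(len(k),k.min(0),k.max(0),np.median(k,0))
"
```

```text
t 2.52 pos [0.4937 0.0871 0.2021] F [-1.2 -0.6 -1.5] w -0.006 grip 0.0
 turn [0.006 0.033 0.015]
 goal [0.5336 0.1256 0.1524] shift now [ 0.093 -0.428  0.602] after turn [ 0.079 -0.427  0.605]
655 [-4.77114938  7.66962469 14.00472888] [10.87214974 23.42089792 37.11175961] [ 5.38118305 13.47400507 34.37478163]
4013 [-3.24265476e+01 -1.72713575e+01  9.18249122e-03] [37.86587194 59.53278605  8.84536441] [9.22179849 3.02917446 4.35659769]
```

View pics/w1.png

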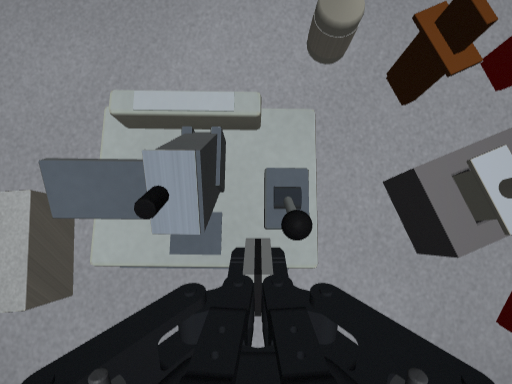

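Emit:
{"method": "play_rows", "body": {"moves": [[[0.006,0.033,0.015,0,0,0,0],[0,0,0,0.05,-0.22,0,0],[0,0,0,0.05,-0.21,0,0],[0,0,0,0,0,0.2,0],[0,0,0,0,0,0.2,0]]]}}

```text
time: 2.98
tool_pos: [0.5326, 0.1297, 0.1854]
tcp_rot: [3.017, -0.167, 0.787]
wrist_force: [0.2, -0.7, 0.0]
width: -0.001
grip_force: 0.0
```

```bash
python3 -c "
from h import *
delta(bay(2,-17,14),Tb)"
```

```text
t 2.98 pos [0.5326 0.1297 0.1854] F [ 0.2 -0.7  0. ] w -0.001 grip 0.0
 turn [-0.016 -0.042 -0.005]
 goal [0.5353 0.1254 0.1533] shift now [-0.129  0.042  0.296] after turn [-0.123  0.04   0.299]
```

Emit:
{"method": "play_rows", "body": {"moves": [[[-0.016,-0.042,-0.005,-0.12,0.04,0,0],[0,0,0,0,0,0.2,0],[0,0,0,0,0,0.09,0],[0,0,0,0,0,0,0]]]}}

```text
time: 3.32
tool_pos: [0.5313, 0.1226, 0.1482]
tcp_rot: [3.017, -0.168, 0.736]
wrist_force: [0.4, -0.5, 0.1]
width: 0.001
grip_force: 0.0
```

```bash
python3 -c "
from h import *
delta(bay(2,-17,14),Tb)"
```

```text
t 3.32 pos [0.5313 0.1226 0.1482] F [ 0.4 -0.5  0.1] w 0.001 grip 0.0
 turn [ 0.011  0.02  -0.   ]
 goal [0.5353 0.1254 0.1533] shift now [ 0.056 -0.032 -0.029] after turn [ 0.056 -0.032 -0.028]
```

Emit:
{"method": "play_rows", "body": {"moves": [[[0.005,0.01,0,0.05,-0.15,-0.03,0],[0,0,0,0,-0.15,0,0],[0,0,0,0,-0.15,0,0],[0,0,0,0,-0.15,0,0],[0,0,0,0,-0.15,0,0]]]}}

```text
time: 3.73
tool_pos: [0.5437, 0.1976, 0.1554]
tcp_rot: [3.017, -0.168, 0.749]
wrist_force: [1.1, -2.2, -0.2]
width: 0.002
grip_force: 0.9
```

Emit:
{"method": "play_rows", "body": {"moves": [[[0,0,0,0,-0.05,0,0],[0,0,0,0,-0.02,0,0],[0,0,0,0,0,0,0]]]}}

```text
time: 3.98
tool_pos: [0.5443, 0.2047, 0.1545]
tcp_rot: [3.018, -0.166, 0.748]
wrist_force: [-0.2, 0.5, -0.3]
width: 0.002
grip_force: 0.0
```

```bash
python3 -c "
from h import *
delta(bay(2,67,14),Tb)
c=cam('wrist'); save(c['image'],'w2.png')
P=pts(c); b=((P-Ob)@Rb*1000).reshape(-1,3)
k=b[(b[:,2]>24)&(b[:,2]<38)&(abs(b[:,0])<20)&(abs(b[:,1]-90)<25)]; print(len(k),k.min(0),k.max(0),np.median(k,0))
"
```

```text
t 3.98 pos [0.5443 0.2047 0.1545] F [-0.2  0.5 -0.3] w 0.002 grip 0.0
 turn [0.002 0.006 0.001]
 goal [0.5446 0.2089 0.1533] shift now [-0.008 -0.043  0.009] after turn [-0.008 -0.043  0.009]
1185 [-4.3418558  65.00507648 24.01657077] [15.9632541  91.59289929 37.87342486] [ 8.25541975 81.21467832 34.48945936]
```

View pics/w2.png

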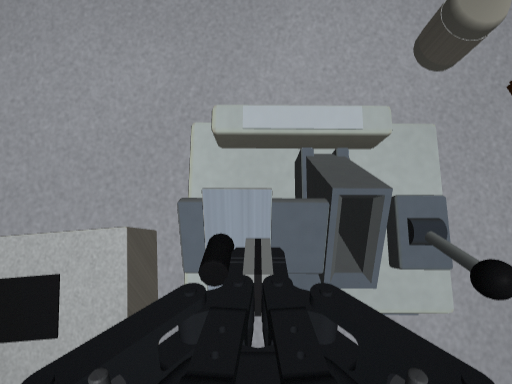

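The picture shows the mouth uncovered (355,230), with the post (217,258) and plate near the left end of the track. I keep pushing until the stop shows up as force.

Emit:
{"method": "play_rows", "body": {"moves": [[[0,0,0,0,-0.03,0,0],[0,0,0,0,-0.03,0,0],[0,0,0,0,0,0,0]]]}}

```text
time: 4.28
tool_pos: [0.5447, 0.2101, 0.1533]
tcp_rot: [3.018, -0.167, 0.745]
wrist_force: [-0.4, -0.9, 1.2]
width: -0.0
grip_force: 0.5
```

Emit:
{"method": "play_rows", "body": {"moves": [[[0,0,0,0,-0.03,0,0],[0,0,0,0,-0.03,0,0],[0,0,0,0,0,0,0]]]}}

```text
time: 4.53
tool_pos: [0.5451, 0.2148, 0.1531]
tcp_rot: [3.015, -0.166, 0.743]
wrist_force: [-1.2, -8.4, 3.7]
width: -0.004
grip_force: 3.7
```

```bash
python3 -c "
from h import *
delta(bay(2,67,14),Tb)
c=cam('wrist')
P=pts(c); b=((P-Ob)@Rb*1000).reshape(-1,3)
k=b[(b[:,2]>24)&(b[:,2]<38)&(abs(b[:,0])<20)&(abs(b[:,1]-90)<25)]; print(len(k),k.min(0),k.max(0),np.median(k,0))
k=b[(b[:,2]>-4)&(b[:,2]<4)&(abs(b[:,0])<60)&(b[:,1]>-40)&(b[:,1]<25)]
print(len(k),np.percentile(k,[0,1,50,99,100],axis=0).round(1))
print(cv2.minAreaRect(k[:,:2].astype(np.float32)))
"
```

```text
t 4.53 pos [0.5451 0.2148 0.1531] F [-1.2 -8.4  3.7] w -0.004 grip 3.7
 turn [0.012 0.01  0.002]
 goal [0.5446 0.2089 0.1533] shift now [ 0.002  0.059 -0.001] after turn [ 0.002  0.059 -0.002]
1453 [-4.31079083 65.06041654 24.02692262] [ 14.78157643 100.24937973  37.97735729] [ 9.75817457 88.65702261 34.18050013]
3870 [[-33.2 -17.6  -4. ]
 [-31.3 -16.8  -3.9]
 [  5.9   7.2  -1. ]
 [ 37.2  24.6   0.8]
 [ 37.6  25.    2. ]]
((2.2181167602539062, 3.7172775268554688), (42.54446029663086, 70.86402893066406), 89.9898681640625)
```

Shutter is at its stop: the reaction is 8 N and the post travelled about 77 mm. The mouth is offset by about +2.4 mm in bay x from my model, so I correct that. Now I retreat and head to the rack.

Emit:
{"method": "play_rows", "body": {"moves": [[[0,0,0,0,0.08,0,0],[0,0,0,0,0.05,-0.3,0],[0,0,0,0,0,-0.4,0],[0,0,0,0,0,-0.4,0],[0,0,0,0,0,-0.4,0]]]}}

```text
time: 5.0
tool_pos: [0.4734, 0.2111, 0.2866]
tcp_rot: [3.019, -0.167, 0.744]
wrist_force: [0.6, 0.5, 0.4]
width: -0.0
grip_force: 0.0
```

```bash
sed -i 's/^Tb=/Ob=Ob+Rb@[.0024,0,-.0005]\nTb=/' h.py; python3 -c "
from h import *
delta([.546,-.2295,.26],Tc)"
```

```text
t 5.0 pos [0.4734 0.2111 0.2866] F [0.6 0.5 0.4] w -0.0 grip 0.0
 turn [ 0.192 -0.953 -0.764]
 goal [ 0.546  -0.2295  0.26  ] shift now [0.943 4.298 0.804] after turn [-0.516  4.435  0.266]
```

Emit:
{"method": "play_rows", "body": {"moves": [[[0.038,-0.19,-0.153,0,0,0,60],[0.038,-0.19,-0.153,0,0,0,60],[0.038,-0.19,-0.153,0,0,0,60],[0.038,-0.19,-0.153,0,0,0,60],[0.038,-0.19,-0.153,0,0,0,60]]]}}

```text
time: 5.42
tool_pos: [0.475, 0.2114, 0.2873]
tcp_rot: [-3.111, -0.436, -0.012]
wrist_force: [-0.8, 0.5, -0.2]
width: 0.698
grip_force: 0.0
```

Emit:
{"method": "play_rows", "body": {"moves": [[[0,0,0,-0.05,0.4,0,60],[0,0,0,-0.05,0.4,0,60],[0,0,0,-0.05,0.4,0,60],[0,0,0,-0.05,0.4,0,60],[0,0,0,-0.05,0.4,0,60]]]}}

```text
time: 5.83
tool_pos: [0.5049, 0.0103, 0.2863]
tcp_rot: [3.11, 0.43, 0.015]
wrist_force: [-0.0, 0.0, -0.1]
width: 0.703
grip_force: 0.0
```

Emit:
{"method": "play_rows", "body": {"moves": [[[0,0,0,-0.05,0.4,0,60],[0,0,0,-0.05,0.4,0,60],[0,0,0,-0.05,0.4,0,60],[0,0,0,-0.05,0.4,0,60],[0,0,0,-0.05,0.4,0,60]]]}}

```text
time: 6.25
tool_pos: [0.5348, -0.1895, 0.287]
tcp_rot: [3.109, 0.429, 0.016]
wrist_force: [0.2, 0.2, 0.3]
width: 0.706
grip_force: 0.0
```

Emit:
{"method": "play_rows", "body": {"moves": [[[0,0,0,0,0.35,0.15,60],[0,0,0,0,0.05,0.1,60],[0,0,0,0,0,0,60]]]}}

```text
time: 6.5
tool_pos: [0.5445, -0.2275, 0.2587]
tcp_rot: [-3.113, -0.424, -0.008]
wrist_force: [-0.9, 1.2, -0.3]
width: 0.702
grip_force: 0.0
```

```bash
python3 -c "
from h import *
delta([.546,-.2295,.20],Tc)
c=cam('wrist'); save(c['image'],'w3.png')
P=pts(c).reshape(-1,3)
k=P[(P[:,2]>.15)&(P[:,2]<.17)&(abs(P[:,0]-.546)<.035)&(abs(P[:,1]+.23)<.02)]; print(len(k), cv2.minAreaRect((k[:,:2]*1000).astype(np.float32)),np.median(k[:,2]))
t=cam('top'); b=((pts(t)-Ob)@Rb*1000).reshape(-1,3)
k=b[(b[:,2]>-4)&(b[:,2]<4)&(abs(b[:,0])<60)&(b[:,1]>-40)&(b[:,1]<17)]
print(len(k),np.percentile(k,[0,1,50,99,100],axis=0).round(1))
"
```

```text
t 6.5 pos [ 0.5445 -0.2275  0.2587] F [-0.9  1.2 -0.3] w 0.702 grip 0.0
 turn [ 0.001 -0.01  -0.017]
 goal [ 0.546  -0.2295  0.2   ] shift now [0.006 0.023 0.587] after turn [0.009 0.023 0.587]
581 ((547.6163330078125, -229.7615966796875), (40.28999328613281, 11.594708442687988), 16.135238647460938) 0.15883397798799095
158 [[-36.5 -17.1  -3.9]
 [-35.8 -17.   -3.8]
 [ -1.7  -0.6  -1.2]
 [ 33.9  16.9   3.5]
 [ 34.3  17.    3.7]]
```

View pics/w3.png

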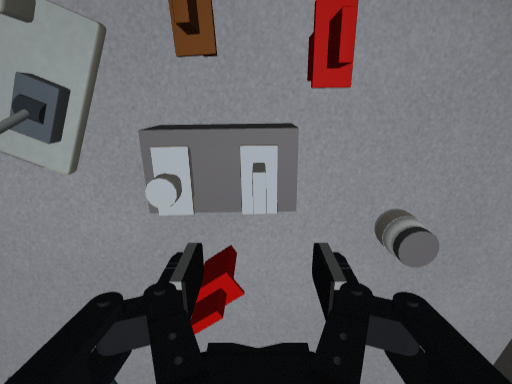

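The tab (260,190) lies centred between the fingers, and the knob cassette (165,190) is clear to the left. Wrist and top measurements agree within 2 mm, so I descend and grip.

Emit:
{"method": "play_rows", "body": {"moves": [[[0,-0.01,-0.017,0.015,0.02,0.35,50],[0,0,0,0,0,0.35,50],[0,0,0,0,0,0.35,50],[0,0,0,0,0,0.2,50],[0,0,0,0,0,0,50]]]}}

```text
time: 7.02
tool_pos: [0.5449, -0.2241, 0.1322]
tcp_rot: [-3.108, -0.446, 0.006]
wrist_force: [-0.8, 0.4, -0.6]
width: 0.585
grip_force: 0.0
```

```bash
sed -i 's/\[.0024,0,-.0005\]/[.0017,0,-.0005]/' h.py; python3 -c "
from h import *
delta([.5468,-.2295,.125],Tc)"
```

```text
t 7.02 pos [ 0.5449 -0.2241  0.1322] F [-0.8  0.4 -0.6] w 0.585 grip 0.0
 turn [-0.005  0.007  0.011]
 goal [ 0.5468 -0.2295  0.125 ] shift now [0.003 0.058 0.072] after turn [0.003 0.057 0.072]
```

Emit:
{"method": "play_rows", "body": {"moves": [[[0,0,0,0,0.04,0.05,50],[0,0,0,0,0,0,50],[0,0,0,0,0,0,50]]]}}

```text
time: 7.27
tool_pos: [0.5514, -0.232, 0.1349]
tcp_rot: [3.104, 0.443, 0.012]
wrist_force: [0.9, -0.4, 0.2]
width: 0.585
grip_force: 0.0
```

```bash
python3 -c "
from h import *
delta([.5468,-.2295,.125],Tc)
cam('top');delta([.5468,-.2295,.125],Tc)
cam('top');delta([.5468,-.2295,.125],Tc)"
```

```text
t 7.27 pos [ 0.5514 -0.232   0.1349] F [ 0.9 -0.4  0.2] w 0.585 grip 0.0
 turn [ 0.013 -0.013  0.008]
 goal [ 0.5468 -0.2295  0.125 ] shift now [-0.037 -0.037  0.098] after turn [-0.037 -0.036  0.099]
t 7.32 pos [ 0.5513 -0.2321  0.135 ] F [ 0.9  0.3 -0.1] w 0.587 grip 0.0
 turn [ 0.014 -0.014  0.007]
 goal [ 0.5468 -0.2295  0.125 ] shift now [-0.037 -0.039  0.1  ] after turn [-0.036 -0.038  0.1  ]
t 7.37 pos [ 0.5512 -0.2322  0.1348] F [-0.3 -0.7  0.3] w 0.589 grip 0.0
 turn [ 0.013 -0.013  0.007]
 goal [ 0.5468 -0.2295  0.125 ] shift now [-0.035 -0.038  0.098] after turn [-0.035 -0.038  0.098]
```

Emit:
{"method": "play_rows", "body": {"moves": [[[0.01,-0.01,0,-0.04,-0.04,0.1,50]]]}}

```text
time: 7.45
tool_pos: [0.5479, -0.2304, 0.1263]
tcp_rot: [3.107, 0.442, 0.008]
wrist_force: [0.0, -0.3, 1.0]
width: 0.585
grip_force: 0.0
```

Emit:
{"method": "play_rows", "body": {"moves": [[[0,0,0,0,0,0,50]]]}}

```text
time: 7.53
tool_pos: [0.5435, -0.2284, 0.1214]
tcp_rot: [-3.108, -0.442, 0.005]
wrist_force: [0.1, 0.6, 0.4]
width: 0.583
grip_force: 0.0
```

Emit:
{"method": "play_rows", "body": {"moves": [[[0,0,0,0,0,0,50]]]}}

```text
time: 7.62
tool_pos: [0.5437, -0.2286, 0.1215]
tcp_rot: [-3.109, -0.442, 0.005]
wrist_force: [-0.1, -0.5, -0.2]
width: 0.583
grip_force: 0.0
```

```bash
python3 -c "
from h import *
delta([.5468,-.2295,.125],Tc)"
```

```text
t 7.62 pos [ 0.5437 -0.2286  0.1215] F [-0.1 -0.5 -0.2] w 0.583 grip 0.0
 turn [-0.004  0.006  0.007]
 goal [ 0.5468 -0.2295  0.125 ] shift now [ 0.027  0.017 -0.035] after turn [ 0.027  0.017 -0.035]
```

Emit:
{"method": "play_rows", "body": {"moves": [[[0,0,0,0,0,0,0],[0,0,0,0,0,0,0],[0,0,0,0,0,0,0],[0,0,0,0,0,0,0],[0,0,0,0,0,0,0]]], "newtons": 50}}

```text
time: 8.03
tool_pos: [0.5449, -0.2291, 0.1225]
tcp_rot: [-3.11, -0.442, 0.002]
wrist_force: [0.8, 0.1, 0.7]
width: 0.135
grip_force: 48.9
```

Emit:
{"method": "play_rows", "body": {"moves": [[[0,0,0,0,0,-0.05,0],[0,0,0,0,0,-0.15,0],[0,0,0,0,0,-0.15,0],[0,0,0,0,0,-0.15,0],[0,0,0,0,0,0,0]]]}}

```text
time: 8.45
tool_pos: [0.5467, -0.2299, 0.1759]
tcp_rot: [3.108, 0.442, 0.005]
wrist_force: [0.5, -1.2, -0.2]
width: 0.134
grip_force: 48.8
```

```bash
python3 -c "
from h import *
delta([.5468,-.2295,.30],Tc)"
```

```text
t 8.45 pos [ 0.5467 -0.2299  0.1759] F [ 0.5 -1.2 -0.2] w 0.134 grip 48.8
 turn [ 0.006 -0.005  0.007]
 goal [ 0.5468 -0.2295  0.3   ] shift now [ 5.000e-03 -1.000e-03 -1.241e+00] after turn [ 0.002 -0.004 -1.241]
```

Emit:
{"method": "play_rows", "body": {"moves": [[[0,0,0,0,0,-0.25,0],[0,0,0,0,0,-0.35,0],[0,0,0,0,0,-0.4,0],[0,0,0,0,0,-0.35,0],[0,0,0,0,0,0,0]]]}}

```text
time: 8.87
tool_pos: [0.5485, -0.2307, 0.3162]
tcp_rot: [3.103, 0.441, 0.016]
wrist_force: [0.7, -1.1, 0.3]
width: 0.133
grip_force: 49.1
```

```bash
python3 -c "
from h import *
# cassette pose in hand: TCP - .1125 along tool z ; goal: lower end 40 mm above mouth
d=.1125
delta(bay(0,0,40+112.5),Tb)
c=cam('wrist'); save(c['image'],'w4.png')"
```

```text
t 8.87 pos [ 0.5485 -0.2307  0.3162] F [ 0.7 -1.1  0.3] w 0.133 grip 49.1
 turn [-0.179  0.944  0.772]
 goal [0.4725 0.1495 0.275 ] shift now [ 0.327 -3.866  0.383] after turn [-1.229 -3.696 -0.186]
```

View pics/w4.png

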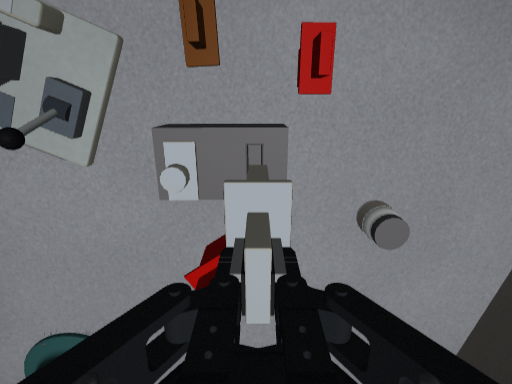

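Emit:
{"method": "play_rows", "body": {"moves": [[[-0.036,0.189,0.154,0,0,0,0],[-0.036,0.189,0.154,0,0,0,0],[-0.036,0.189,0.154,0,0,0,0],[-0.036,0.189,0.154,0,0,0,0],[-0.036,0.189,0.154,0,0,0,0]]]}}

```text
time: 9.33
tool_pos: [0.5441, -0.2291, 0.305]
tcp_rot: [3.027, -0.174, 0.737]
wrist_force: [-0.3, 0.9, -1.3]
width: 0.137
grip_force: 49.0
```

Emit:
{"method": "play_rows", "body": {"moves": [[[0,0,0,-0.14,-0.38,-0.02,0],[0,0,0,-0.14,-0.38,-0.02,0],[0,0,0,-0.14,-0.38,-0.02,0],[0,0,0,-0.14,-0.38,-0.02,0],[0,0,0,-0.14,-0.38,-0.02,0]]]}}

```text
time: 9.75
tool_pos: [0.497, -0.0318, 0.2817]
tcp_rot: [3.029, -0.17, 0.73]
wrist_force: [0.7, 0.2, -1.4]
width: 0.133
grip_force: 49.4
```

Emit:
{"method": "play_rows", "body": {"moves": [[[0,0,0,-0.13,-0.37,-0.02,0],[0,0,0,-0.13,-0.37,-0.02,0],[0,0,0,-0.1,-0.37,-0.02,0],[0,0,0,0,-0.37,-0.02,0],[0,0,0,0,0,0,0]]]}}

```text
time: 10.17
tool_pos: [0.4782, 0.125, 0.2738]
tcp_rot: [3.033, -0.153, 0.732]
wrist_force: [-0.4, -0.2, -0.4]
width: 0.136
grip_force: 49.8
```

```bash
python3 -c "
from h import *
delta(bay(-1.7,0,30+112.5),Tb)
s=bot.read_state(); c=cam('wrist'); R0=Ro.from_rotvec(s['tcp_rot']).as_matrix()
P=pts(c); L=((P-s['tool_pos'])@R0*1000); w=c['image'].min(2)
k=L[(w>110)&(abs(L[...,2]-8)<6)&(abs(L[...,0])<60)&(abs(L[...,1])<40)]; print('collar in tool',len(k),np.percentile(k,[1,50,99],axis=0).round(1), cv2.minAreaRect(k[:,:2].astype(np.float32)))
b=((P-Ob)@Rb*1000); m=(abs(b[...,2])<3)&(abs(b[...,0])<50)&(b[...,1]>-30)&(b[...,1]<25); k=b[m]
print('mouth',len(k),np.percentile(k,[0,1,50,99,100],axis=0).round(1)); save(c['image'],'w5.png')"
```

```text
t 10.17 pos [0.4782 0.125  0.2738] F [-0.4 -0.2 -0.4] w 0.136 grip 49.8
 turn [-0.02   0.03   0.013]
 goal [0.4757 0.1491 0.2654] shift now [-0.083 -0.237  0.054] after turn [-0.085 -0.237  0.05 ]
collar in tool 3382 [[  3.  -16.9   4.7]
 [ 27.3   1.8   6.1]
 [ 40.5  19.9   9.5]] ((21.09089469909668, 1.5044841766357422), (38.02851486206055, 39.466217041015625), 89.79937744140625)
mouth 860 [[-33.6 -17.2  -3. ]
 [-31.2 -17.1  -2.8]
 [ 14.   15.5  -0.6]
 [ 35.4  24.8   1.3]
 [ 35.5  25.    1.7]]
```

View pics/w5.png

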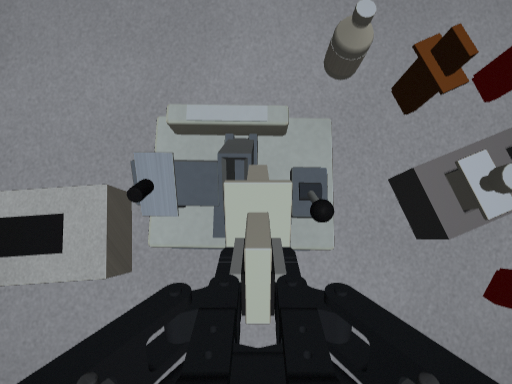

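The picture shows the cassette held square, with the mouth (237,165) just ahead to its left; the bay is empty and the lever ball (321,211) is clear. I align above the mouth.

Emit:
{"method": "play_rows", "body": {"moves": [[[-0.02,0.03,0.013,-0.09,-0.12,0,0],[0,0,0,0,-0.13,0.05,0],[0,0,0,0,0,0,0],[0,0,0,0,0,0,0]]]}}

```text
time: 10.55
tool_pos: [0.4763, 0.1426, 0.2654]
tcp_rot: [3.012, -0.178, 0.749]
wrist_force: [0.3, -0.6, -1.4]
width: 0.135
grip_force: 50.0
```

```bash
python3 -c "
from h import *
delta(bay(-2.2,1.2,15+112.3),Tb)"
```

```text
t 10.55 pos [0.4763 0.1426 0.2654] F [ 0.3 -0.6 -1.4] w 0.135 grip 50.0
 turn [ 0.016  0.002 -0.013]
 goal [0.4825 0.1496 0.2517] shift now [-0.017 -0.077  0.145] after turn [-0.017 -0.076  0.146]
```

Emit:
{"method": "play_rows", "body": {"moves": [[[0.016,0,-0.013,-0.02,-0.08,0.08,0],[0,0,0,0,0,0,0],[0,0,0,0,0,0,0]]]}}

```text
time: 10.8
tool_pos: [0.4799, 0.1503, 0.2584]
tcp_rot: [3.019, -0.169, 0.754]
wrist_force: [-0.4, 0.2, -0.3]
width: 0.133
grip_force: 50.0
```

```bash
python3 -c "
from h import *
delta(bay(-2.2,1.2,7+112.3),Tb)"
```

```text
t 10.8 pos [0.4799 0.1503 0.2584] F [-0.4  0.2 -0.3] w 0.133 grip 50.0
 turn [-0.001 -0.001 -0.003]
 goal [0.4862 0.1492 0.2447] shift now [-0.008  0.004  0.151] after turn [-0.008  0.004  0.151]
```

Emit:
{"method": "play_rows", "body": {"moves": [[[0,0,0,-0.008,0,0.1,0],[0,0,0,0,0,0.1,0],[0,0,0,0,0,0.1,0],[0,0,0,0,0,0,0]]]}}

```text
time: 11.13
tool_pos: [0.4927, 0.1489, 0.2293]
tcp_rot: [3.019, -0.167, 0.75]
wrist_force: [-0.5, 0.4, -0.8]
width: 0.135
grip_force: 50.0
```

```bash
python3 -c "
from h import *
delta(bay(-2.2,1.2,-20+112.3),Tb)"
```

```text
t 11.13 pos [0.4927 0.1489 0.2293] F [-0.5  0.4 -0.8] w 0.135 grip 50.0
 turn [ 0.001  0.004 -0.001]
 goal [0.4988 0.1478 0.2208] shift now [0.015 0.005 0.104] after turn [0.015 0.005 0.104]
```

Emit:
{"method": "play_rows", "body": {"moves": [[[0,0.004,0,0.015,0.005,0.08,0],[0,0,0,0,0,0.1,0],[0,0,0,0,0,0,0]]]}}

```text
time: 11.38
tool_pos: [0.5025, 0.1478, 0.2149]
tcp_rot: [3.018, -0.167, 0.754]
wrist_force: [-1.2, -0.4, -2.1]
width: 0.131
grip_force: 50.3
```

```bash
python3 -c "
from h import *
delta(bay(-2.2,1.2,-50+112.3),Tb)"
```

```text
t 11.38 pos [0.5025 0.1478 0.2149] F [-1.2 -0.4 -2.1] w 0.131 grip 50.3
 turn [-0.001 -0.002 -0.001]
 goal [0.5128 0.1462 0.1943] shift now [-0.005  0.004  0.231] after turn [-0.005  0.004  0.231]
```

Lower end is 27 mm in with almost no force, so I continue down.

Emit:
{"method": "play_rows", "body": {"moves": [[[0,0,0,0,0,0.1,0],[0,0,0,0,0,0.1,0],[0,0,0,0,0,0,0]]]}}

```text
time: 11.63
tool_pos: [0.5123, 0.1469, 0.1975]
tcp_rot: [3.018, -0.166, 0.756]
wrist_force: [-0.1, -0.6, -1.7]
width: 0.13
grip_force: 50.3
```

```bash
python3 -c "
from h import *
delta(bay(-2.2,1.2,-80+112.3),Tb)"
```

```text
t 11.63 pos [0.5123 0.1469 0.1975] F [-0.1 -0.6 -1.7] w 0.13 grip 50.3
 turn [-0.001 -0.004 -0.   ]
 goal [0.5268 0.1447 0.1678] shift now [-0.01   0.007  0.331] after turn [-0.009  0.006  0.331]
```

Emit:
{"method": "play_rows", "body": {"moves": [[[0,0,0,0,0,0.1,0],[0,0,0,0,0,0.1,0],[0,0,0,0,0,0.1,0],[0,0,0,0,0,0,0]]]}}

```text
time: 11.97
tool_pos: [0.5266, 0.1454, 0.1713]
tcp_rot: [3.018, -0.166, 0.756]
wrist_force: [-0.9, 0.7, -1.4]
width: 0.132
grip_force: 50.3
```

```bash
python3 -c "
from h import *
delta(bay(-2.2,1.2,-100+112.3),Tb)"
```

```text
t 11.97 pos [0.5266 0.1454 0.1713] F [-0.9  0.7 -1.4] w 0.132 grip 50.3
 turn [-0.002 -0.005 -0.   ]
 goal [0.5362 0.1436 0.1502] shift now [-0.014  0.007  0.231] after turn [-0.013  0.007  0.232]
```

Emit:
{"method": "play_rows", "body": {"moves": [[[0,0,0,0,0,0.1,0],[0,0,0,0,0,0.08,0],[0,0,0,0,0,0.03,0],[0,0,0,0,0,0,0]]]}}

```text
time: 12.3
tool_pos: [0.5366, 0.1446, 0.1541]
tcp_rot: [3.018, -0.167, 0.758]
wrist_force: [-2.3, 0.5, -3.2]
width: 0.132
grip_force: 50.3
```

Emit:
{"method": "play_rows", "body": {"moves": [[[0,0,0,0,0,0.02,0],[0,0,0,0,0,0.02,0],[0,0,0,0,0,0,0]]]}}

```text
time: 12.55
tool_pos: [0.538, 0.1446, 0.1514]
tcp_rot: [3.018, -0.168, 0.758]
wrist_force: [-5.2, 0.4, -1.7]
width: 0.137
grip_force: 50.7
```

```bash
python3 -c "
from h import *
delta(bay(-2.2,1.2,-100+112.3),Tb)"
```

```text
t 12.55 pos [0.538  0.1446 0.1514] F [-5.2  0.4 -1.7] w 0.137 grip 50.7
 turn [-0.003 -0.007 -0.003]
 goal [0.5362 0.1436 0.1502] shift now [-0.021  0.011  0.003] after turn [-0.021  0.011  0.003]
```

Emit:
{"method": "play_rows", "body": {"moves": [[[0,0,0,-0.02,0,0.02,0],[0,0,0,0,0,0.02,0],[0,0,0,0,0,0,0]]]}}

```text
time: 12.8
tool_pos: [0.5379, 0.1447, 0.1508]
tcp_rot: [3.017, -0.17, 0.76]
wrist_force: [-36.3, -0.1, 29.1]
width: 0.133
grip_force: 56.9
```

```bash
python3 -c "
from h import *
delta(bay(-2.2,1.2,-100+112.3),Tb)"
```

```text
t 12.8 pos [0.5379 0.1447 0.1508] F [-36.3  -0.1  29.1] w 0.133 grip 56.9
 turn [-0.002 -0.01  -0.005]
 goal [0.5362 0.1436 0.1502] shift now [-0.017  0.013 -0.003] after turn [-0.017  0.013 -0.002]
```

Seated: the axial reaction is about 40 N with the depth at the nominal 100 mm. Now I release and back off.

Emit:
{"method": "play_rows", "body": {"moves": [[[0,0,0,0,0,-0.02,0],[0,0,0,0,0,0,40],[0,0,0,0,0,0,40],[0,0,0,0,0,0,40],[0,0,0,0,0,0,40]]]}}

```text
time: 13.22
tool_pos: [0.5386, 0.1449, 0.1495]
tcp_rot: [3.018, -0.167, 0.762]
wrist_force: [0.3, 0.7, -0.5]
width: 0.468
grip_force: 0.0
```

Emit:
{"method": "play_rows", "body": {"moves": [[[0,0,0,0,0,-0.15,40],[0,0,0,0,0,-0.3,40],[0,0,0,0,0,-0.3,40],[0,0,0,0,0,-0.3,40],[0,0,0,0,0,0,40]]]}}

```text
time: 13.63
tool_pos: [0.4904, 0.1515, 0.2484]
tcp_rot: [3.019, -0.167, 0.775]
wrist_force: [1.2, 0.3, 0.9]
width: 0.47
grip_force: 0.0
```

```bash
python3 -c "
from h import *
c=cam('wrist'); save(c['image'],'w6.png')
P=pts(c); b=((P-Ob)@Rb*1000); w=c['image'].min(2)
k=b[(w>100)&(abs(b[...,0])<45)&(b[...,1]>-24)&(b[...,1]<24)&(b[...,2]>-10)&(b[...,2]<25)]; print('collar',len(k),np.percentile(k,[1,50,99],axis=0).round(1))
k=b[(w>90)&(abs(b[...,0])<45)&(abs(b[...,1])<15)&(b[...,2]>35)&(b[...,2]<70)]; print('tab',len(k),np.percentile(k,[1,50,99],axis=0).round(1))
r=(P-Or)@Rr*1000; k=r[(abs(r[...,1]+95)<25)&(abs(r[...,0])<90)&(r[...,2]>95)&(r[...,2]<160)]; print('lever',len(k),np.percentile(k,[1,50,99],axis=0).round(1))
delta(bay(0,0,150),Tb)"
```

```text
collar 2197 [[-35.5 -17.5   4.3]
 [ 10.3   0.8   6. ]
 [ 36.7  19.6  19.1]]
tab 719 [[-19.3  -4.1  36.6]
 [  2.9   1.7  47.9]
 [ 20.    7.4  49.4]]
lever 588 [[ -64.6 -104.7   96.7]
 [ -52.5  -91.2  134.6]
 [ -35.7  -81.6  139.4]]
t 13.68 pos [0.4901 0.1512 0.246 ] F [ 0.1  0.6 -0. ] w 0.466 grip 0.0
 turn [-0.012 -0.023 -0.004]
 goal [0.4737 0.1493 0.2728] shift now [-0.013  0.035 -0.313] after turn [-0.016  0.037 -0.312]
```

View pics/w6.png

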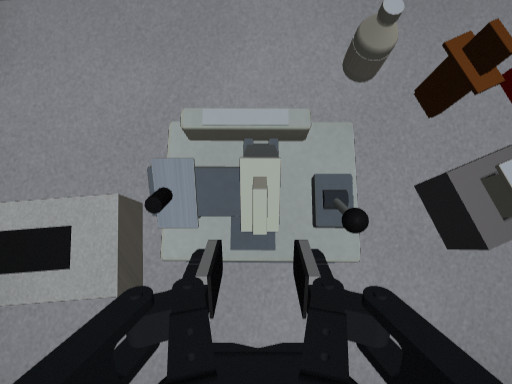

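The collar sits on the mouth (its top is 6 mm above the mouth plane) and the shutter is still open at left. The lever ball at (355,220) is still on the front side. Next is the lever.

Emit:
{"method": "play_rows", "body": {"moves": [[[0,-0.2,0,0,0,-0.35,0],[0,-0.2,0,0,0,-0.1,0],[0,-0.2,0,0,0,0,0],[0,-0.2,0,0,0,0,0],[0,-0.18,0,0,0,0,0]]]}}

```text
time: 14.1
tool_pos: [0.4689, 0.152, 0.2813]
tcp_rot: [-3.134, 0.173, 0.001]
wrist_force: [0.7, 0.4, -0.0]
width: -0.0
grip_force: 0.0
```

```bash
echo "Tv=Rr@np.diag([1,-1,-1.]); rd=lambda *p: Or+Rr@np.array(p)/1000" >> h.py; python3 -c "
from h import *
delta(rd(-93,-95,230),Tv)"
```

```text
t 14.1 pos [0.4689 0.152  0.2813] F [ 0.7  0.4 -0. ] w -0.0 grip 0.0
 turn [-0.006  0.001 -0.   ]
 goal [0.4689 0.0543 0.23  ] shift now [0.108 0.973 0.51 ] after turn [0.108 0.971 0.513]
```

Emit:
{"method": "play_rows", "body": {"moves": [[[0,0,0,0.03,0.33,0,0],[0,0,0,0.03,0.33,0,0],[0,0,0,0.03,0.31,0.1,0],[0,0,0,0,0,0.4,0],[0,0,0,0,0,0,0]]]}}

```text
time: 14.52
tool_pos: [0.4616, 0.0525, 0.2226]
tcp_rot: [3.136, -0.179, -0.017]
wrist_force: [-2.5, 0.4, -2.1]
width: -0.0
grip_force: 0.0
```

```bash
python3 -c "
from h import *
delta(rd(-93,-95,108),Tv)"
```

```text
t 14.52 pos [0.4616 0.0525 0.2226] F [-2.5  0.4 -2.1] w -0.0 grip 0.0
 turn [ 0.001  0.021 -0.008]
 goal [0.4689 0.0543 0.108 ] shift now [ 0.084 -0.027  1.145] after turn [ 0.071 -0.026  1.146]
```

Emit:
{"method": "play_rows", "body": {"moves": [[[0,0.02,0,0.05,-0.03,0.3,0],[0,0,0,0,0,0.35,0],[0,0,0,0,0,0.35,0],[0,0,0,0,0,0.13,0],[0,0,0,0,0,0,0]]]}}

```text
time: 14.93
tool_pos: [0.4692, 0.0575, 0.1137]
tcp_rot: [-3.137, 0.172, -0.005]
wrist_force: [0.1, 0.1, 1.0]
width: 0.002
grip_force: 0.0
```

```bash
python3 -c "
from h import *
delta(rd(-3,-95,108),Tv)"
```

```text
t 14.93 pos [0.4692 0.0575 0.1137] F [0.1 0.1 1. ] w 0.002 grip 0.0
 turn [-0.001 -0.007  0.001]
 goal [0.5584 0.0444 0.108 ] shift now [0.9   0.033 0.06 ] after turn [0.901 0.033 0.057]
```

Pushing the ball forward in tool x by about 85 mm, then creeping to the stop.

Emit:
{"method": "play_rows", "body": {"moves": [[[0,0,0,0.1,0.03,0.06,0],[0,0,0,0.2,0,0,0],[0,0,0,0.2,0,0,0],[0,0,0,0.2,0,0,0],[0,0,0,0.1,0,0,0]]]}}

```text
time: 15.35
tool_pos: [0.5554, 0.0459, 0.1151]
tcp_rot: [-3.135, 0.172, -0.025]
wrist_force: [-0.2, 0.5, 0.1]
width: 0.003
grip_force: 0.5
```

Emit:
{"method": "play_rows", "body": {"moves": [[[0,0,0,0.04,0,0,0],[0,0,0,0,0,0,0]]]}}

```text
time: 15.52
tool_pos: [0.5575, 0.0454, 0.1141]
tcp_rot: [-3.135, 0.172, -0.023]
wrist_force: [0.5, 0.4, 0.0]
width: 0.0
grip_force: 0.0
```

```bash
python3 -c "
from h import *
delta(rd(-3,-95,108),Tv)"
```

```text
t 15.52 pos [0.5575 0.0454 0.1141] F [0.5 0.4 0. ] w 0.0 grip 0.0
 turn [-0.005 -0.028  0.   ]
 goal [0.5584 0.0444 0.108 ] shift now [0.01  0.009 0.062] after turn [0.01  0.009 0.061]
```

Emit:
{"method": "play_rows", "body": {"moves": [[[0,-0.02,0,0.03,0,0.05,0],[0,0,0,0.03,0,0,0],[0,0,0,0,0,0,0]]]}}

```text
time: 15.77
tool_pos: [0.5597, 0.0449, 0.1076]
tcp_rot: [-3.135, 0.172, 0.004]
wrist_force: [-5.2, 1.4, 3.4]
width: -0.003
grip_force: 2.7
```

Emit:
{"method": "play_rows", "body": {"moves": [[[0,0,0,0.03,0,0,0],[0,0,0,0.02,0,0,0],[0,0,0,0,0,0,0]]]}}

```text
time: 16.02
tool_pos: [0.5601, 0.0449, 0.1072]
tcp_rot: [-3.134, 0.172, 0.019]
wrist_force: [-17.9, 2.9, 11.5]
width: 0.004
grip_force: 8.9
```

```bash
python3 -c "
from h import *
delta(rd(-3,-95,108),Tv)"
```

```text
t 16.02 pos [0.5601 0.0449 0.1072] F [-17.9   2.9  11.5] w 0.004 grip 8.9
 turn [-0.004  0.024  0.   ]
 goal [0.5584 0.0444 0.108 ] shift now [-0.016  0.007 -0.008] after turn [-0.016  0.007 -0.008]
```

The stop is reached: 18 N, at the expected position. I back off and check everything.

Emit:
{"method": "play_rows", "body": {"moves": [[[0,0,0,-0.2,0,0,0],[0,0,0,-0.4,0,0,0],[0,0,0,-0.3,0,-0.2,0],[0,0,0,0,0.1,-0.4,0],[0,0,0,0,0.1,-0.4,0]]]}}

```text
time: 16.43
tool_pos: [0.4693, 0.0342, 0.205]
tcp_rot: [-3.136, 0.17, 0.01]
wrist_force: [2.1, -0.0, 0.7]
width: -0.002
grip_force: 0.0
```

Emit:
{"method": "play_rows", "body": {"moves": [[[0,0,0,0,0.4,0,0],[0,0,0,0,0.4,0,0],[0,0,0,0,0,0,0]]]}}

```text
time: 16.68
tool_pos: [0.466, -0.051, 0.2092]
tcp_rot: [3.135, -0.179, 0.009]
wrist_force: [0.3, -0.5, -0.7]
width: -0.003
grip_force: 0.0
```

```bash
python3 -c "
from h import *
c=cam('top'); s=cam('scene'); P=pts(c); r=(P-Or)@Rr*1000
k=r[(abs(r[...,1]+95)<20)&(abs(r[...,0])<90)&(r[...,2]>105)&(r[...,2]<160)]; print('lever',len(k),np.percentile(k,[1,50,99],axis=0).round(1))
b=((P-Ob)@Rb*1000)
k=b[(abs(b[...,0])<45)&(abs(b[...,1])<24)&(b[...,2]>2)&(b[...,2]<12)]; print('collar',np.percentile(k,[1,50,99],axis=0).round(1))
k=b[(abs(b[...,0])<20)&(abs(b[...,1]-90)<20)&(b[...,2]>15)&(b[...,2]<40)]; print('post',np.percentile(k,[1,50,99],axis=0).round(1))
k=P[(P[...,2]>.14)&(P[...,2]<.17)&(abs(P[...,0]-.52)<.04)&(abs(P[...,1]+.143)<.04)]; print('knob',np.percentile(k,[1,50,99],axis=0).round(3))
delta([0,0,0])
C=np.hstack([cv2.resize(c['image'],(400,300)),cv2.resize(s['image'],(400,300))]);save(C,'end.png')"
```

```text
lever 79 [[   8.9 -105.8  108.7]
 [  19.9  -95.6  130.3]
 [  32.8  -83.8  137.4]]
collar [[-37.7 -17.7   2.5]
 [  9.2  -4.9   5.6]
 [ 35.9  20.2  11.1]]
post [[-5.9 84.4 16.4]
 [ 3.4 90.9 33.2]
 [ 8.4 99.7 36.9]]Traceback (most recent call last):
  File "<string>", line 8, in <module>
    k=P[(P[...,2]>.14)&(P[...,2]<.17)&(abs(P[...,0]-.52)<.04)&(abs(P[...,1]+.143)<.04)]; print('knob',np.percentile(k,[1,50,99],axis=0).round(3))
                                                                                                      ~~~~~~~~~~~~~^^^^^^^^^^^^^^^^^^^^
    return _quantile_unchecked(
        a, q, axis, out, overwrite_input, method, keepdims, weights)
    return _ureduce(a,
                    func=_quantile_ureduce_func,
    ...<5 lines>...
                    overwrite_input=overwrite_input,
                    method=method)
    r = func(a, **kwargs)
    result = _quantile(arr,
                       quantiles=q,
    ...<2 lines>...
                       out=out,
                       weights=wgt)
    slices_having_nans = np.isnan(arr[-1, ...])
                                  ~~~^^^^^^^^^
IndexError: index -1 is out of bounds for axis 0 with size 0
```

Lever ball is at reader x 20.8 (stop is 20.7), the post at 92 mm, and the collar is on the mouth. The arm only hides the knob cassette from the top camera, and I never touched it. Handing in.

```bash
python3 -c "
from workcell import bot
print(bot.finish_job())"
```

```text
the job is handed in; nothing more can be done
None
```

I handed the job in at about 17 s: the shutter is at its stop, the flat-tab cassette is home and released in the bay, and the lever was then thrown to its other stop. The arm hid the knob cassette from the top camera at the end, so I didn't re-measure it, though I never touched it; no verdict came back.

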